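# Send a parcel through the flap and shut the hatch

## Task

Push the small parcel along the trough and out through the orange flap so that it lies down in the bin and the flap hangs shut behind it. Then close the trough with the wooden cover, fully home against the white front board at both ends: it runs in a sticky track and jams when it skews, so work it along with short pushes at its left and right ends in turn, never forcing it hard. Leave the other things on the bench where they are.

Things in the scene. Friction and masses are not known exactly. Their poses are not given: they have to be found in the camera images.
- hatch: The parcel hatch, a fixed plywood unit 228 x 496 mm. Its frame: origin on the bench under the middle of the trough, x away from the robot at yaw 0, y left, z up; its yaw varies. Numbers below marked [h] are in this frame, in mm.
- trough (a point): Middle of the trough floor, [h] 0, 0, 55. The trough is a channel along y: walls at x -40 and 40 (tops z 108), closed at y -138, open above and at its +y end. White lips beside it reach z 134.
- gate (a point): Middle of the hanging flap, [h] 0, 170, 70. The trough floor stops at y 128; from there a slippery 39 degree chute drops to the bin. A lintel (y 138 to 166, underside z 98) bars tools from above: a pusher can go to about y 135 only, and by then the parcel slides down by itself.
- bin (a point): Middle of the bin floor, [h] 0, 244, 5. Bin: x -48 to 48, y 166 to 322, walls to z 75, open above.
- front_stop (a point): White front board, middle of the face that stops the cover's front edge: [h] -46, 0, 117; its top z 125 is level with the cover's.
- bridge (a point): Middle of the grey bridge's top, [h] 105, 0, 137.5. It spans x 40 to 170, y -60 to 60 (leg at x 160 to 170) over the middle of the cover's track, so the cover's rear edge can be reached from above only near its ends, |y| 60 to 145; there the space behind and below the edge is free down to the bench.
- cover: Wooden cover: loose board 96 (x) x 300 (y) x 16 mm, 0.45 kg, on ledges at z 109 [h], open behind the trough. Origin: centre of its underside. Slides along x between guides (7 mm play), lips above |y| 145 (z 129 to 134) hold it down. Closes towards -x: origin at x 2 [h] when home, 88 to 98 at first. Slides at 2 to 5 N, wedges at about 0.1 rad skew; pushing the other end frees it.
- cover_right (a point): Where to push the cover towards -x: point on its rear (+x) edge, half-way up its thickness, 105 mm towards -y of its middle, by a yellow mark on top. At x 50 mm [h] when fully home.
- cover_left (a point): The same point 105 mm towards +y of the cover's middle, by the other yellow mark. At x 50 mm [h] when fully home.
- parcel_center (a point): Centre of the parcel, a small taped cardboard box 52 mm (x) x 64 mm (y, along the trough) x 34 mm high, 0.18 kg, lying in the trough.
- flap (a joint): Orange flap, 74 mm wide and 60 mm long, hung from its top edge at y 170, z 100 mm [h]. Angle in rad: 0 hangs shut, up to 1.5 open; it swings only outwards, over the bin (+y), and falls shut by its weight.
- tape_roll: Bystander: roll of brown tape, 72 mm across and 22 mm high, lying flat on the bridge (its top at z 160 mm above the bench). Origin at the centre of its underside.
- spray_can: Bystander: standing can, 62 mm across, 170 mm high, beyond the hatch. Origin at the centre of its underside.
- glue_bottle: Bystander: white bottle, 64 mm across, 160 mm high, beyond the hatch. Origin at the centre of its underside.
- screw_jar: Bystander: glass jar, 68 mm across, 80 mm high, beyond the hatch. Origin at the centre of its underside.
- carton: Bystander: taped carton 130 x 100 x 70 mm to the right of the hatch. Origin at the centre of its underside.
Mind the look-alikes: they are no part of the job. What is shaped like the part that bears parcel_center but blue or yellow is not meant.

How it is judged:
By the outcome, as a careful person would: the job done as asked, in the order asked, and still so for the second after the job is handed in, with the robot touching nothing.
It also fails if it takes over 69 s, if anything falls off the work surface, if the arm or the gripper's body presses on something with over 40 N, if the wrist force passes 120 N, or if a joint passes its speed limit or range.

## Robot

A 7-joint arm with a two-finger parallel gripper is mounted at the origin on the work surface. World frame = base frame: x ahead of the robot, y to its left, z up, the work surface at z = 0. Lengths are in mm, angles in rad, forces in N, time in s.
With the tool pointing down it reaches from about 425 to 1025 mm from the base axis. Payload 3.6 kg.
Tool frame: the origin (TCP) lies at the very end of the fingers, on their centre line; the grasp point (between the pads) lies behind it (manip.tcp_to_grasp is the y of the grasp point in the tool frame, in mm); y points along the fingers, x is the direction in which the jaws open and shut, and the axes are right-handed (so a half turn about y gives the same grasp; the last joint's range is limited). The gripper opens to 85 mm and grips with 20 to 120 N. Pads are 22 mm wide; open, the fingers measure 114 mm over their backs; the gripper's body (76 mm by 85 mm) begins 54 mm behind the grasp point. The pads swing forward as they close: fully open they stand 13 mm farther back than shut.
Start: joints at [-1.256, 0.591, 0.048, 1.609, -0.033, 0.943, -0.034], TCP at [288.19, 665.264, 231.302] pointing down, gripper open.
Joint ranges: [-2.69, 2.69], [-0.47, 2.24], [-1.27, 1.36], [0.19, 2.51], [-1.53, 4.68], [0.08, 2.07], [-3.09, 3.09]. Speed limits (rad/s): [2.57, 2.57, 3.14, 3.14, 3.14, 3.14, 3.14].

## Interface

Orientations are given as a 3x3 rotation matrix whose columns are the frame's x, y, z axes.
In Python, from cell import manip, get_image, nets gives the robot as it stands.
- The arm moves only by the tool jog_arm, never from a script. Its argument "targets" is a list that holds one entry, the list of rows, each a list of 5 numbers: the opening, from 0 (shut) to 1 (fully open), then the shift along the tool's x, y, z in m, then the turn about the tool's y in degrees. A call has 1 to 12 rows; each row is the pose to reach, as a shift and turn from the pose measured when the call began, along the tool's axes at that moment; what a row does not reach only later rows make up. A row lasts 1/10 s, in which the tool goes at most 50 mm and 8.59 degrees, less where a joint would pass 70% of its speed; a pose out of reach is approached as far as the arm can. A call with a gripper value outside its range is refused whole. The fingers move at their own pace and stop on an object; "squeeze" is the grip in N (left out, the last holds). Time passes only in rows, so rows that repeat a pose let the fingers close. It gives the time, the measured TCP pose, the force and the opening at its end, in the units of the state.
- manip.sense(): the state, without advancing time (a new reading comes with each control period).
- get_image(name): name is "side" or "top" or "wrist"; returns a dict with "color" (384x512x3 uint8, blue, green, red), "range_z" (384x512 float32, mm along the optical axis (not along the pixel's ray), 0 where there is no reading), "K" (3x3 intrinsics, pixels), "k1" (the pictures are not rectified: a ray, as slopes to the right and down, at radius r is drawn at 1 + k1 r^2 times it, then the intrinsics apply), "rvec" (rotation vector, rad) and "tvec" (3), from world to camera coordinates, as OpenCV has them. Camera axes: x right, y down, z forward; pixel columns grow to the right and rows downward; lengths in mm; the calibration is good to about 2 mm. A picture is of the moment at which its call begins.
- manip.close_job(): hands the job in, once; it reports no verdict.
Trained networks look in the newest picture that a camera, given by its name, has taken for a name from the list of things; names that differ only in an ending like _2 or _b are one class to them, and where a whole thing is asked for, a point or a joint stands for the part that bears it (a point fixed in the world has none). Each returns a list of dicts, best first, with "p" (0 to 1); they miss things now and then, are a little off and sometimes report something else, mostly with a low value. They report only what shows in the picture. A call takes as long as a camera call. They do not tell look-alikes from the thing itself.
- nets.boxes_of(thing, camera): "xy" ([column, row] in pixels, amid what is visible of it).
The state is a dict: "t": time; "joint_pos": joint angles; "qd": joint speeds; "joint_efforts": joint torques, N m; "eef_pos": TCP position; "ee_rot": TCP orientation; "contact_force": force on the tool from outside, world axes, zero at the start; "moment": the same for the moment, N m; "opening": finger opening in mm.
Only numpy, scipy, OpenCV 4.12 (cv2) and the standard library are available. Lean on these libraries where they do the work, as an engineer would, in place of code of your own. Each camera call takes 0.05 s, during which the arm holds its last target.

## Working session

There is one attempt and no reset: what is moved stays moved. The work goes in short steps, Python scripts to look and compute and a tool call to move; the robot and the scene stay as the last step left them, time stands still between calls to the robot, and variables do not carry over. Pictures are saved under pics/ and viewed, and the job is handed in when it is done.

Besides the shell and the picture viewer there is one more tool, called after "Call:" by a JSON object that holds its "name" and its "arguments", one argument or row to a line. jog_arm: Moves the arm, as the interface text tells. Its arguments: {"type":"object","properties":{"targets":{"type":"array"},"squeeze":{"type":"number"}},"required":["targets"]}

```bash
ls; mkdir -p pics; cat > h.py <<'E'
import numpy as np, cv2
from cell import manip, get_image, nets
def grab(n,f=None):
    im=get_image(n)
    if f: cv2.imwrite('pics/'+f,im['color'])
    return im
def ray(im,u,v):
    K=im['K'];x=(u-K[0,2])/K[0,0];y=(v-K[1,2])/K[1,1]
    d=np.array([x,y]);r=np.hypot(*d);s=r
    for _ in range(20): s=r/(1+im['k1']*s*s)
    d=d*(s/r if r>0 else 1);return np.array([d[0],d[1],1.])
def RT(im): return cv2.Rodrigues(np.array(im['rvec'],float))[0],np.array(im['tvec'],float).reshape(3)
def world(im,u,v,z=None):
    R,t=RT(im);d=ray(im,u,v)
    if z is None:
        D=im['range_z'][int(round(v)),int(round(u))];return R.T@(d*D-t)
    o=-R.T@t;w=R.T@d;return o+w*((z-o[2])/w[2])
def proj(im,p):
    R,t=RT(im);c=R@np.array(p,float)+t;x,y=c[0]/c[2],c[1]/c[2];k=1+im['k1']*(x*x+y*y);K=im['K']
    return np.array([K[0,0]*x*k+K[0,2],K[1,1]*y*k+K[1,2]])
def cloud(im):
    R,t=RT(im);D=im['range_z'];v,u=np.mgrid[0:384,0:512]
    K=im['K'];x=(u-K[0,2])/K[0,0];y=(v-K[1,2])/K[1,1];r=np.hypot(x,y);s=r.copy()
    for _ in range(20): s=r/(1+im['k1']*s*s)
    f=np.where(r>0,s/np.maximum(r,1e-9),1)
    P=np.stack([x*f*D,y*f*D,D],-1)
    W=(P-t)@R;W[D==0]=np.nan;return W
E
python3 - <<'E'
from h import *
s=manip.sense();print(s['t'],s['eef_pos'],s['ee_rot'],s['opening'],manip.tcp_to_grasp)
for c in ['top','side','wrist']:
    im=grab(c,c+'0.png');print(c,im['k1'],im['K'].tolist() if hasattr(im['K'],'tolist') else im['K'])
    for th in ['hatch','cover','parcel_center','flap','tape_roll','spray_can','glue_bottle','screw_jar','carton']:
        r=nets.boxes_of(th,c);print(th,[(np.round(q['xy']).tolist(),round(q['p'],2)) for q in r][:4])
E
```

```text
pics
0.0 [287.85310141 664.47357498 230.11376761] [[ 3.97447217e-01 -7.84226215e-04 -9.17624703e-01]
 [ 9.17622177e-01 -2.15755567e-03  3.97447966e-01]
 [-2.29151550e-03 -9.99997365e-01 -1.37891131e-04]] 85.51676597287714 -18.700000000000003
top -0.011611081259386678 [[401.1952050466077, 0.0, 251.98066004783132], [0.0, 401.1952050466077, 186.24095313292432], [0.0, 0.0, 1.0]]
hatch [([254.0, 205.0], 0.75)]
cover [([293.0, 178.0], 0.68)]
parcel_center [([263.0, 267.0], 0.92), ([256.0, 211.0], 0.91), ([214.0, 262.0], 0.9), ([301.0, 280.0], 0.65)]
flap []
tape_roll [([275.0, 184.0], 0.7)]
spray_can [([259.0, 112.0], 0.96)]
glue_bottle [([199.0, 119.0], 0.87)]
screw_jar [([166.0, 126.0], 0.57)]
carton [([390.0, 182.0], 0.62)]
side 0.04833381764845094 [[421.4065673500269, 0.0, 264.0697855341505], [0.0, 421.4065673500269, 192.17769204189318], [0.0, 0.0, 1.0]]
hatch [([258.0, 217.0], 0.71)]
cover [([278.0, 202.0], 0.93), ([292.0, 305.0], 0.41)]
parcel_center [([246.0, 200.0], 0.84), ([200.0, 219.0], 0.8), ([204.0, 191.0], 0.57), ([186.0, 243.0], 0.55)]
flap [([260.0, 218.0], 0.36)]
tape_roll [([280.0, 184.0], 0.57)]
spray_can [([343.0, 191.0], 0.98)]
glue_bottle [([327.0, 164.0], 0.82)]
screw_jar [([317.0, 151.0], 0.63)]
carton [([292.0, 306.0], 0.69)]
wrist 0.022863123932114635 [[296.55357645232016, 0.0, 263.3015200412114], [0.0, 296.55357645232016, 191.98752498844965], [0.0, 0.0, 1.0]]
hatch []
cover []
parcel_center []
flap []
tape_roll []
spray_can []
glue_bottle []
screw_jar []
carton []
```

View pics/top0.png

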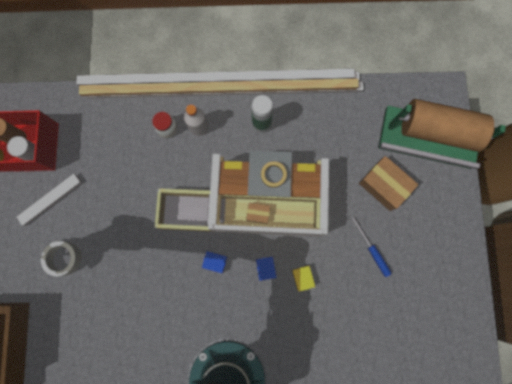

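View pics/side0.png

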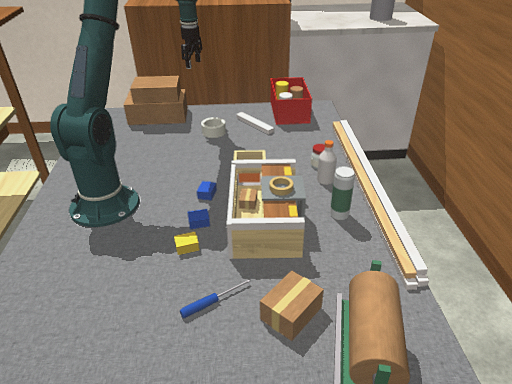

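```bash
python3 - <<'E'
from h import *
im=grab('top');c=im['color'][140:245,145:340];cv2.imwrite('pics/crop1.png',cv2.resize(c,None,fx=4,fy=4,interpolation=cv2.INTER_CUBIC))
W=cloud(im);np.save('W.npy',W)
for n,u,v in [('bridge',255,165),('tape',267,181),('parcel',258,212),('floor',295,213),('coverL',232,184),('coverR',306,184),('bin',190,208),('front',270,231),('lipL',213,180),('lipR',325,180),('bench',120,220)]:
    print(n,np.round(W[v,u],1))
print('origin px',proj(im,[0,0,0]),proj(im,[288,664,0]))
s=get_image('side');np.save('S.npy',cloud(s))
E
```

```text
bridge [610.8 -94.6 135.3]
tape [ 559.3 -127.   158.4]
parcel [ 481.2 -100.3   91.1]
floor [ 479.8 -210.4   57.6]
coverL [558.8 -27.9 126.5]
coverR [ 554.6 -238.5  124.9]
bin [5.085e+02 1.131e+02 3.000e-01]
front [ 423.2 -132.5  128.7]
lipL [570.7  25.8 131.4]
lipR [ 563.8 -291.9  131.5]
bench [475.3 334.1  -2.2]
origin px [227.21745361 380.0204499 ] [ 11.20873085 282.70214008]
```

View pics/crop1.png

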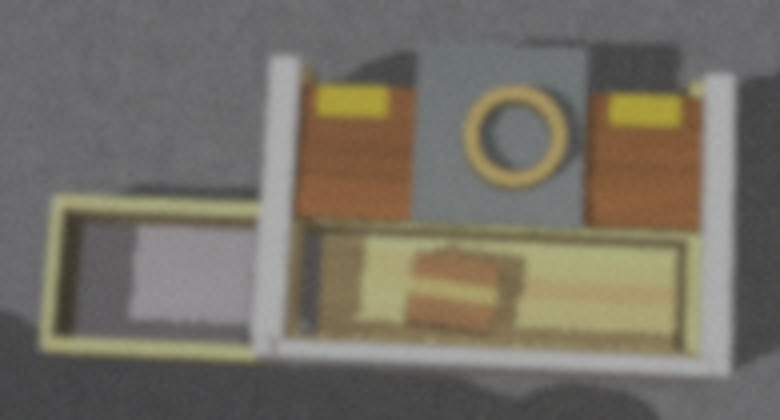

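```bash
python3 - <<'E'
from h import *
im=get_image('top')
def P(cx,cy,z): return world(im,cx/4+145-.375,cy/4+140-.375,z)
A={'bFL':(417,43,137.5),'bFR':(587,47,137.5),'bNR':(584,226,137.5),'bNL':(412,220,137.5),'binFL':(53,195,75),'binNL':(42,352,75),'lipLF':(270,57,134),'lipLFi':(302,57,134),'lipRFi':(705,73,134),'lipRF':(737,73,134),'NR':(733,374,134),'NL':(255,357,134),'frontinL':(290,338,125),'frontinR':(690,352,125),
'covFL':(300,84,125),'covFR':(700,94,125),'covNL':(298,216,125),'covNR':(698,228,125),'parL':(408,290,89),'parR':(499,290,89),'parF':(455,251,89),'parN':(455,330,89)}
Q={k:P(*v) for k,v in A.items()}
for k in Q: print(k,np.round(Q[k],1))
h=np.array([[170,60],[170,-60],[40,-60],[40,60]],float);w=np.array([Q[k][:2] for k in ['bFL','bFR','bNR','bNL']])
v=Q['lipRF']-Q['lipLF'];v2=Q['NR']-Q['NL'];v3=Q['covFR']-Q['covFL'];v4=Q['lipLF']-Q['binNL']
for q in (v,v2,v3,Q['covNR']-Q['covNL'],Q['frontinR']-Q['frontinL'],Q['bFR']-Q['bFL'],Q['bNR']-Q['bNL']): print('yaw',np.degrees(np.arctan2(q[0],-q[1])))
E
```

```text
bFL [653.6 -77.9 137.5]
bFR [ 647.9 -199.3  137.5]
bNR [ 518.7 -192.5  137.5]
bNL [525.5 -72.2 137.5]
binFL [559.9 197.1  75. ]
binNL [443.1 202.5  75. ]
lipLF [646.7  27.9 134. ]
lipLFi [646.1   4.9 134. ]
lipRFi [ 627.8 -282.9  134. ]
lipRF [ 627.3 -305.7  134. ]
NR [ 413.9 -291.9  134. ]
NL [432.1  38.5 134. ]
frontinL [445.5  15.1 125. ]
frontinR [ 430.2 -264.3  125. ]
covFL [628.5   7.3 125. ]
covFR [ 614.6 -280.1  125. ]
covNL [532.1   9.1 125. ]
covNR [ 517.5 -274.   125. ]
parL [481.8 -67.2  89. ]
parR [ 480.4 -133.3   89. ]
parF [ 509.6 -102.    89. ]
parN [ 452.  -100.8   89. ]
yaw -3.325793576306997
yaw -3.1552129609664603
yaw -2.7607217121354695
yaw -2.948721474463224
yaw -3.1387715289719003
yaw -2.708065647110489
yaw -3.2309885607600854
```

```bash
cat >> h.py <<'E'
PSI=-0.0532;O=np.array([481.5,-129.9])
def h2w(p):
    c,s=np.cos(PSI),np.sin(PSI);p=np.array(p,float);return np.array([O[0]+c*p[0]-s*p[1],O[1]+s*p[0]+c*p[1],p[2]])
def w2h(p):
    c,s=np.cos(PSI),np.sin(PSI);d=np.array(p[:2])-O;return np.array([c*d[0]+s*d[1],-s*d[0]+c*d[1],p[2]])
def st():
    s=manip.sense();R=np.array(s['ee_rot']);print('t',round(s['t'],2),'h',np.round(w2h(s['eef_pos']),1),'F',np.round(s['contact_force'],1),'op',round(s['opening'],1),'yaw',round(np.degrees(np.arctan2(R[1,0],R[0,0])-PSI),1));return s
def togo(p):
    s=manip.sense();R=np.array(s['ee_rot']);return np.round(R.T@(h2w(p)-np.array(s['eef_pos']))/1000,4)
def overlay(im,f,crop,sc):
    c=cv2.resize(im['color'],None,fx=sc,fy=sc,interpolation=cv2.INTER_CUBIC)
    def box(x0,x1,y0,y1,z,col):
        q=[proj(im,h2w((x,y,z)))*sc+sc/2-.5 for x,y in((x0,y0),(x0,y1),(x1,y1),(x1,y0))]
        cv2.polylines(c,[np.round(q).astype(int)],True,col,1)
    box(40,170,-60,60,137.5,(0,0,255));box(-48,48,166,322,75,(255,0,255));box(-40,40,-138,128,108,(0,255,0));box(-40,40,-138,128,55,(255,255,0))
    box(-46,-46,-145,145,125,(0,165,255));
    x0,y0,x1,y1=[int(v*sc) for v in crop];cv2.imwrite('pics/'+f,c[y0:y1,x0:x1])
E
python3 - <<'E'
from h import *
overlay(get_image('top'),'ov1.png',(145,140,340,250),4);overlay(get_image('side'),'ov2.png',(215,140,315,265),4)
im=get_image('top');print('tape',w2h(world(im,516/4+145-.4,137/4+140-.4,160)),'parcel',w2h([481,-100.5,0]))
for p in ['covFL','x']: pass
for n,a in (('FL',[628.5,7.3,0]),('FR',[614.6,-280.1,0]),('NL',[532.1,9.1,0]),('NR',[517.5,-274,0])): print(n,w2h(a))
print(togo((-4,-40,230)), togo((-4,300,230)))
E
```

```text
tape [ 97.93707925 -10.66931853 160.        ] parcel [-2.06263492 29.33181783  0.        ]
FL [139.49642894 144.82260291   0.        ]
FR [ 140.89856324 -142.90991875    0.        ]
NL [ 43.1370995  141.49399509   0.        ]
NR [  43.61157205 -141.98183258    0.        ]
[-0.6917  0.0013 -0.5036] [-0.373   0.0013 -0.3853]
```

View pics/ov1.png

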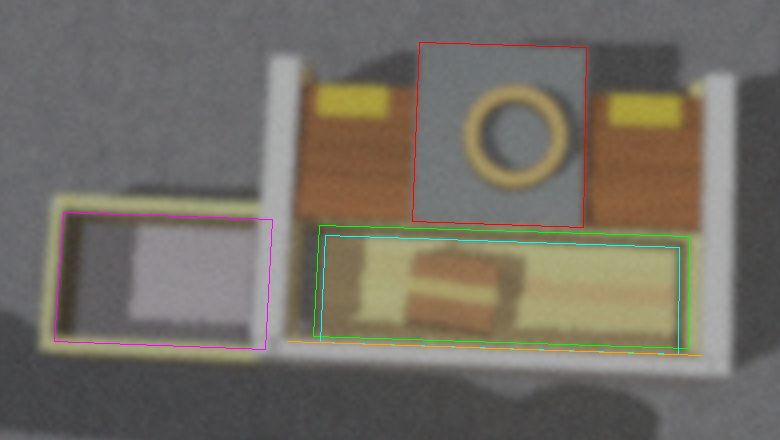

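View pics/ov2.png

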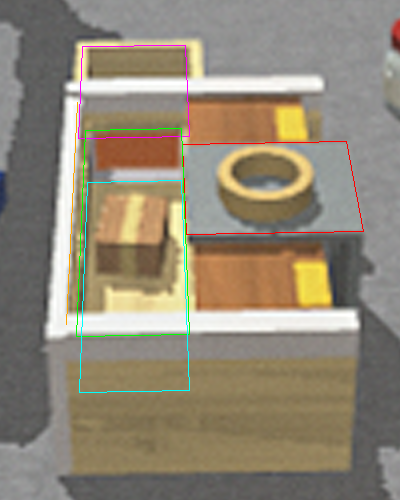

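Call:
{"name": "jog_arm", "arguments": {
  "targets": [
    [[0.2,-0.373,0,-0.385,69.6],[0.2,-0.373,0,-0.385,69.6],[0.2,-0.373,0,-0.385,69.6],[0.2,-0.373,0,-0.385,69.6],[0.2,-0.373,0,-0.385,69.6],[0.2,-0.373,0,-0.385,69.6],[0.2,-0.373,0,-0.385,69.6],[0.2,-0.373,0,-0.385,69.6],[0.2,-0.373,0,-0.385,69.6],[0.2,-0.373,0,-0.385,69.6],[0.2,-0.373,0,-0.385,69.6],[0.2,-0.373,0,-0.385,69.6]]
  ],
  "squeeze": 40
}}

```text
t: 3.0
eef_pos: [495.5, 163.4, 232.1]
ee_rot: [[0.998, 0.003, 0.063], [-0.063, -0.002, 0.998], [0.003, -1.0, -0.002]]
contact_force: [0.4, 0.6, 0.8]
opening: 17.4
```

```bash
python3 -c "
from h import *
st();print(togo((-3,-40,190)))"
```

```text
t 3.0 h [ -1.6 293.7 232.1] F [0.4 0.6 0.8] op 17.4 yaw -0.6
[ 0.0018  0.0428 -0.3336]
```

Call:
{"name": "jog_arm", "arguments": {
  "targets": [
    [[0.2,0.002,0.043,-0.335,-0.6],[0.2,0.002,0.043,-0.335,-0.6],[0.2,0.002,0.043,-0.335,-0.6],[0.2,0.002,0.043,-0.335,-0.6],[0.2,0.002,0.043,-0.335,-0.6],[0.2,0.002,0.043,-0.335,-0.6],[0.2,0.002,0.043,-0.335,-0.6],[0.2,0.002,0.043,-0.335,-0.6],[0.2,0.002,0.043,-0.335,-0.6]]
  ]
}}

```text
t: 3.9
eef_pos: [476.5, -171.6, 189.8]
ee_rot: [[0.998, 0.003, 0.055], [-0.055, -0.002, 0.998], [0.003, -1.0, -0.002]]
contact_force: [-0.7, -0.2, 0.3]
opening: 17.6
```

```bash
python3 -c "
from h import *
st();print(togo((-2,-40,72)));grab('wrist','w1.png')"
```

```text
t 3.9 h [ -2.8 -41.9 189.8] F [-0.7 -0.2  0.3] op 17.6 yaw -0.1
[0.0005 0.1177 0.0021]
```

View pics/w1.png

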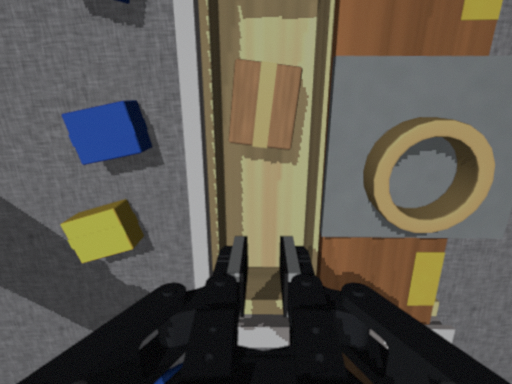

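```bash
python3 -c "
from h import *
s=st();im=grab('wrist');W=cloud(im);R=np.array(s['ee_rot']);T=(W-np.array(s['eef_pos']))@R
for lo in range(-160,10,10):
    m=(T[...,1]>=lo)&(T[...,1]<lo+10)&(np.abs(T[...,0])<120)&(np.abs(T[...,2])<80)
    q=T[m]
    if len(q): print(lo,len(q),np.round(np.percentile(q[:,0],[1,99]),0),np.round(np.percentile(q[:,2],[1,99]),0))
"
```

```text
t 3.95 h [ -2.5 -40.3 189.7] F [-1.   0.6 -0.6] op 17.0 yaw 0.1
-100 299 [-19.  20.] [17. 20.]
-90 7321 [-59.  60.] [ 7. 18.]
-80 9360 [-55.  56.] [-4. 17.]
-70 5335 [-50.  51.] [-12.  17.]
-60 6708 [-44.  45.] [-11.  13.]
-50 2142 [-39.  39.] [-9. 13.]
-40 973 [-21.  21.] [-11.  12.]
-30 785 [-21.  22.] [-11.  11.]
-20 664 [-21.  22.] [-10.  11.]
-10 314 [-20.  21.] [-9. 11.]
```

```bash
python3 -c "
from h import *
s=st();print(np.round(s['joint_pos'],2))"
```

```text
t 4.0 h [ -2.4 -39.4 189.7] F [0.5 0.1 0.2] op 17.5 yaw 0.2
[-0.07  0.41  0.43  2.15 -0.28  0.64  0.5 ]
```

Call:
{"name": "jog_arm", "arguments": {
  "targets": [
    [[0,0,0,0,-90.0],[0,0,0,0,-90.0],[0,0,0,0,-90.0],[0,0,0,0,-90.0],[0,0,0,0,-90.0],[0,0,0,0,-90.0],[0,0,0,0,-90.0],[0,0,0,0,-90.0],[0,0,0,0,-90.0],[0,0,0,0,-90.0],[0,0,0,0,-90.0],[0,0,0,0,-90.0]]
  ]
}}

```text
t: 5.2
eef_pos: [477.6, -166.8, 189.9]
ee_rot: [[0.046, 0.003, -0.999], [0.999, -0.0, 0.046], [0.0, -1.0, -0.003]]
contact_force: [-0.1, 0.7, 0.4]
opening: 0.3
```

```bash
python3 -c "
from h import *
s=st();im=grab('wrist','w2.png');W=cloud(im);R=np.array(s['ee_rot']);print(np.round(s['joint_pos'],2))
T=(W-np.array(s['eef_pos']))@R
for lo in range(-120,10,10):
    m=(T[...,1]>=lo)&(T[...,1]<lo+10)&(np.abs(T[...,0])<120)&(np.abs(T[...,2])<80)
    q=T[m]
    if len(q): print(lo,len(q),np.round(np.percentile(q[:,0],[1,99]),0),np.round(np.percentile(q[:,2],[1,99]),0))
print(togo((-1,-40,76)))
"
```

```text
t 5.2 h [ -2.  -37.  189.9] F [-0.1  0.7  0.4] op 0.3 yaw 90.4
[ 0.26  0.38 -0.01  2.14  0.01  0.63  1.76]
-100 322 [-18.  18.] [17. 20.]
-90 7435 [-59.  58.] [ 9. 18.]
-80 9761 [-54.  54.] [-4. 18.]
-70 5764 [-47.  46.] [-9. 17.]
-60 6282 [-38.  38.] [-9. 13.]
-50 2220 [-32.  31.] [-9. 13.]
-40 832 [-13.  13.] [-11.  12.]
-30 700 [-13.  13.] [ 6. 11.]
-20 573 [-14.  13.] [ 6. 11.]
-10 248 [-13.  12.] [ 6. 11.]
[-0.0026  0.1139 -0.0008]
```

View pics/w2.png

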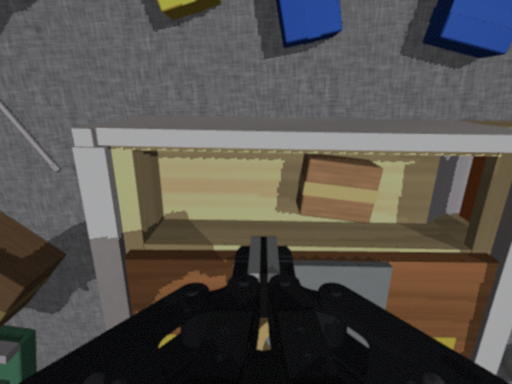

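Call:
{"name": "jog_arm", "arguments": {
  "targets": [
    [[0,-0.002,0.04,0,-0.4],[0,-0.003,0.08,-0.001,-0.4],[0,-0.003,0.114,-0.001,-0.4],[0,-0.003,0.114,-0.001,-0.4]]
  ]
}}

```text
t: 5.65
eef_pos: [476.1, -168.1, 72.5]
ee_rot: [[0.04, -0.005, -0.999], [0.999, 0.002, 0.04], [0.002, -1.0, 0.005]]
contact_force: [-0.3, 0.1, 0.5]
opening: -0.4
```

```bash
python3 -c "
from h import *
s=st();print(togo((-1,98,76)))"
```

```text
t 5.65 h [ -3.4 -38.4  72.5] F [-0.3  0.1  0.5] op -0.4 yaw 90.7
[ 0.1364 -0.0032 -0.0041]
```

Call:
{"name": "jog_arm", "arguments": {
  "targets": [
    [[0,0.012,-0.001,-0.001,-0.7],[0,0.022,-0.002,-0.001,-0.7],[0,0.03,-0.002,-0.001,-0.7],[0,0.038,-0.002,-0.002,-0.7],[0,0.046,-0.002,-0.002,-0.7],[0,0.054,-0.002,-0.002,-0.7],[0,0.062,-0.002,-0.002,-0.7],[0,0.07,-0.002,-0.002,-0.7],[0,0.078,-0.002,-0.002,-0.7],[0,0.086,-0.002,-0.002,-0.7],[0,0.094,-0.002,-0.002,-0.7],[0,0.1,-0.002,-0.002,-0.7]]
  ]
}}

```text
t: 6.85
eef_pos: [481.9, -67.3, 74.6]
ee_rot: [[0.027, -0.006, -1.0], [1.0, 0.002, 0.027], [0.002, -1.0, 0.006]]
contact_force: [-0.3, -2.1, 1.4]
opening: -0.1
```

```bash
python3 -c "
from h import *
s=st();print(togo((-1,98,76)));grab('wrist','w3.png');c=grab('side')['color'][140:265,215:315];cv2.imwrite('pics/s3.png',cv2.resize(c,None,fx=4,fy=4))"
```

```text
t 6.85 h [-2.9 62.5 74.6] F [-0.3 -2.1  1.4] op -0.1 yaw 91.5
[ 0.0354 -0.0013 -0.0029]
```

View pics/w3.png

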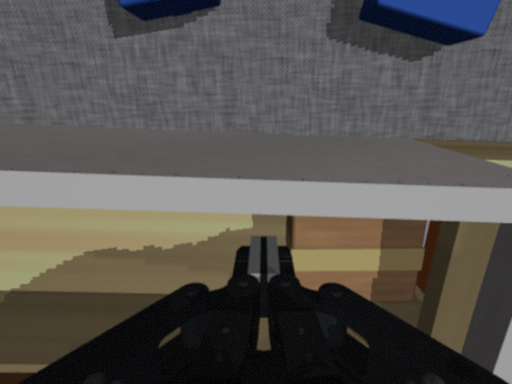

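View pics/s3.png

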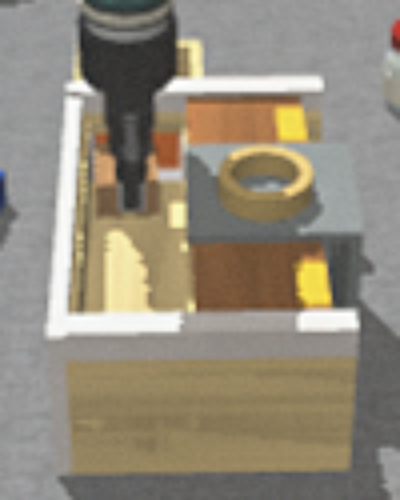

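Call:
{"name": "jog_arm", "arguments": {
  "targets": [
    [[0,0.006,-0.001,-0.001,1.5],[0,0.012,-0.002,-0.002,1.5],[0,0.018,-0.003,-0.002,1.5],[0,0.023,-0.003,-0.002,1.5],[0,0.028,-0.003,-0.002,1.5],[0,0.032,-0.003,-0.002,1.5],[0,0.036,-0.003,-0.002,1.5],[0,0.039,-0.003,-0.002,1.5],[0,0.039,-0.003,-0.002,1.5]]
  ]
}}

```text
t: 7.85
eef_pos: [484.9, -27.1, 77.6]
ee_rot: [[0.051, -0.006, -0.999], [0.999, 0.003, 0.051], [0.003, -1.0, 0.006]]
contact_force: [-0.2, 0.1, -0.1]
opening: -0.3
```

```bash
python3 -c "
from h import *
s=st();print(togo((-1,98,76)));c=grab('side')['color'][140:265,215:315];cv2.imwrite('pics/s4.png',cv2.resize(c,None,fx=4,fy=4));c=grab('top')['color'][140:245,145:340];cv2.imwrite('pics/t4.png',cv2.resize(c,None,fx=4,fy=4))"
```

```text
t 7.85 h [ -2.1 102.9  77.6] F [-0.2  0.1 -0.1] op -0.3 yaw 90.1
[-0.0049  0.0016 -0.0011]
```

View pics/s4.png

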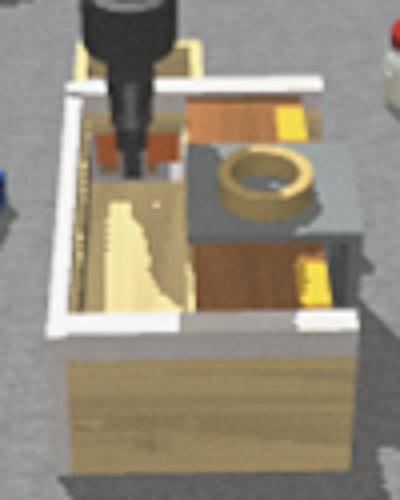

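View pics/t4.png

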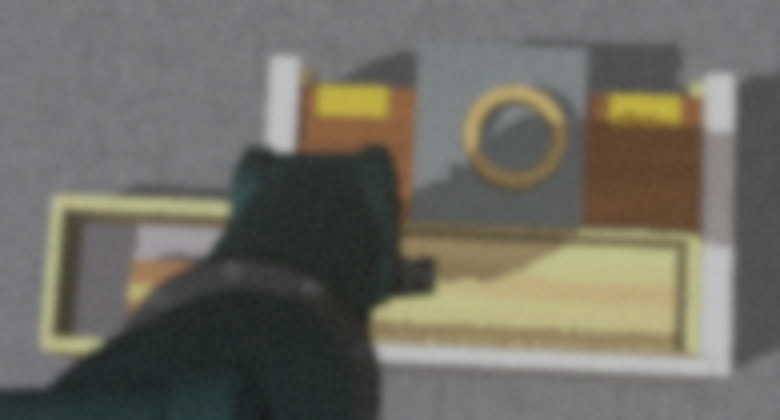

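Call:
{"name": "jog_arm", "arguments": {
  "targets": [
    [[0,-0.03,0,0,0],[0,-0.04,-0.05,0,0],[0,-0.04,-0.11,0,0],[0,-0.08,-0.112,-0.03,0],[0,-0.12,-0.112,-0.07,0],[0,-0.16,-0.112,-0.11,0],[0,-0.2,-0.112,-0.15,0],[0,-0.208,-0.112,-0.167,0],[0,-0.208,-0.112,-0.167,0],[0,-0.208,-0.112,-0.167,0]]
  ]
}}

```text
t: 8.95
eef_pos: [641.0, -245.2, 187.2]
ee_rot: [[0.054, -0.008, -0.999], [0.999, 0.003, 0.054], [0.003, -1.0, 0.008]]
contact_force: [-0.6, 1.2, -0.2]
opening: -0.1
```

```bash
python3 -c "
from h import *
s=st();print(togo((165,-105,117)));c=grab('side')['color'][130:265,215:315];cv2.imwrite('pics/s5.png',cv2.resize(c,None,fx=4,fy=4));c=grab('top')['color'][140:245,145:340];cv2.imwrite('pics/t5.png',cv2.resize(c,None,fx=4,fy=4))"
```

```text
t 8.95 h [ 165.4 -106.7  187.2] F [-0.6  1.2 -0.2] op -0.1 yaw 90.0
[ 0.0015  0.0702 -0.0001]
```

View pics/s5.png

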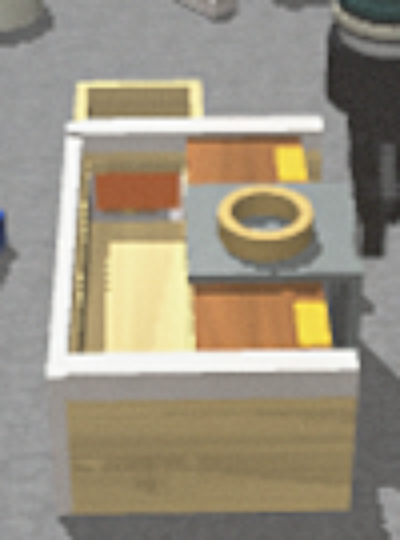

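View pics/t5.png

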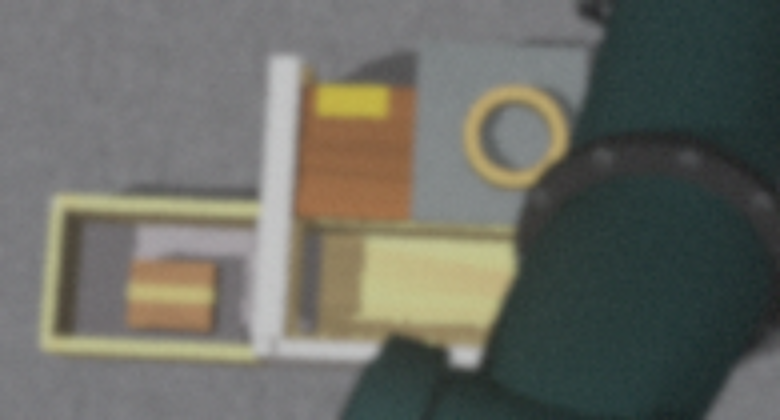

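```bash
python3 -c "
from h import *
im=grab('top');W=cloud(im)
u0,v0=172/4+145,295/4+140
for du in(-8,-4,0,4,8):
  for dv in (-5,0,5): print(np.round(w2h(W[int(v0+dv),int(u0+du)])),end=' ')
"
```

```text
[  9. 269.  35.] [ -7. 265.  45.] [-22. 266.  39.] [  8. 255.  42.] [ -6. 255.  37.] [-21. 254.  34.] [ 10. 244.  36.] [ -6. 243.  34.] [-21. 241.  39.] [  9. 231.  42.] [ -6. 230.  39.] [-21. 229.  41.] [ 10. 219.  38.] [ -5. 218.  38.] [-20. 218.  34.]
```

Call:
{"name": "jog_arm", "arguments": {
  "targets": [
    [[0,0.001,0.03,0,0],[0,0.001,0.06,0,0],[0,0.001,0.072,0,0],[0,0.001,0.072,0.006,0],[0,0.001,0.072,0.01,0],[0,0.001,0.072,0.014,0]]
  ]
}}

```text
t: 9.7
eef_pos: [626.1, -241.2, 117.4]
ee_rot: [[0.051, -0.006, -0.999], [0.999, 0.003, 0.051], [0.003, -1.0, 0.006]]
contact_force: [-0.3, 0.3, -1.1]
opening: 0.4
```

```bash
python3 -c "
from h import *
s=st();grab('wrist','w6.png')"
```

```text
t 9.7 h [ 150.3 -103.5  117.4] F [-0.3  0.3 -1.1] op 0.4 yaw 90.1
```

View pics/w6.png

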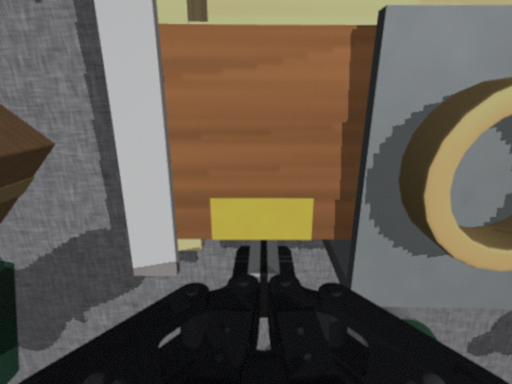

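Call:
{"name": "jog_arm", "arguments": {
  "targets": [
    [[0,-0.002,0.003,0.003,0],[0,-0.002,0.003,0.006,0],[0,-0.002,0.003,0.009,0],[0,-0.002,0.003,0.012,0],[0,-0.002,0.003,0.012,0]]
  ]
}}

```text
t: 10.25
eef_pos: [614.6, -243.5, 115.5]
ee_rot: [[0.052, -0.003, -0.999], [0.999, 0.002, 0.052], [0.002, -1.0, 0.003]]
contact_force: [4.2, -0.5, 2.9]
opening: 0.3
```

```bash
python3 -c "
from h import *
s=st();grab('wrist','w7.png')"
```

```text
t 10.25 h [ 139.  -106.4  115.5] F [ 4.2 -0.5  2.9] op 0.3 yaw 90.1
```

View pics/w7.png

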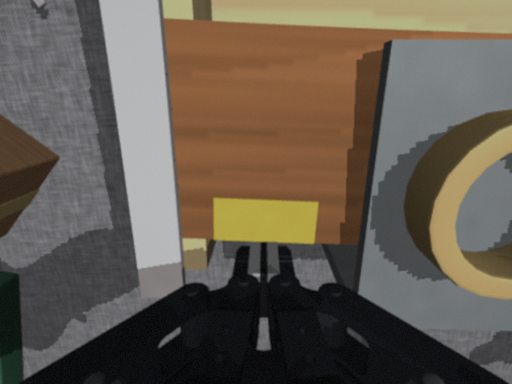

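Call:
{"name": "jog_arm", "arguments": {
  "targets": [
    [[0,0,0,-0.014,0],[0,0,-0.045,-0.014,0],[0,0,-0.075,-0.014,0],[0,0.045,-0.075,-0.014,0],[0,0.095,-0.075,-0.014,0],[0,0.145,-0.075,-0.014,0],[0,0.195,-0.075,-0.014,0],[0,0.212,-0.075,-0.014,0],[0,0.212,-0.045,-0.014,0],[0,0.212,-0.01,-0.014,0],[0,0.212,0,-0.014,0],[0,0.212,0,-0.012,0]]
  ]
}}

```text
t: 11.5
eef_pos: [634.6, -33.3, 113.3]
ee_rot: [[0.053, -0.01, -0.999], [0.999, 0.002, 0.053], [0.001, -1.0, 0.011]]
contact_force: [-0.2, -0.7, 0.8]
opening: -0.1
```

```bash
python3 -c "
from h import *
s=st();grab('wrist','w8.png')"
```

```text
t 11.5 h [147.8 104.6 113.3] F [-0.2 -0.7  0.8] op -0.1 yaw 90.0
```

View pics/w8.png

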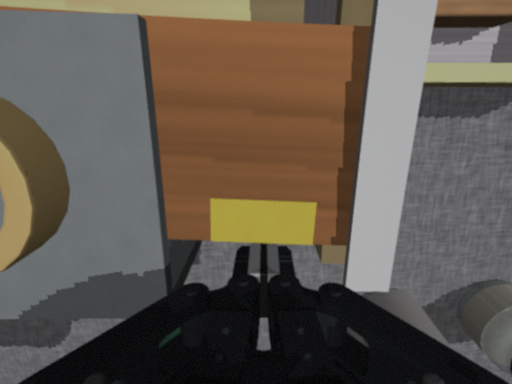

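Call:
{"name": "jog_arm", "arguments": {
  "targets": [
    [[0,0,-0.002,0.003,0],[0,0,-0.002,0.006,0],[0,0,-0.002,0.009,0],[0,0,-0.002,0.012,0],[0,0,-0.002,0.015,0],[0,0,-0.002,0.018,0],[0,0,-0.002,0.018,0]]
  ]
}}

```text
t: 12.25
eef_pos: [618.8, -32.1, 117.9]
ee_rot: [[0.052, -0.005, -0.999], [0.999, 0.002, 0.052], [0.002, -1.0, 0.005]]
contact_force: [4.7, 1.0, 3.4]
opening: 0.2
```

```bash
python3 -c "
from h import *
s=st()"
```

```text
t 12.25 h [131.9 105.  117.9] F [4.7 1.  3.4] op 0.2 yaw 90.0
```

Call:
{"name": "jog_arm", "arguments": {
  "targets": [
    [[0,0,0,-0.014,0],[0,0,-0.045,-0.014,0],[0,0,-0.075,-0.014,0],[0,-0.045,-0.075,-0.014,0],[0,-0.095,-0.075,-0.014,0],[0,-0.145,-0.075,-0.014,0],[0,-0.195,-0.075,-0.014,0],[0,-0.21,-0.075,-0.014,0],[0,-0.21,-0.045,-0.014,0],[0,-0.21,-0.01,-0.014,0],[0,-0.21,0.001,-0.014,0],[0,-0.21,0.001,-0.012,0]]
  ]
}}

```text
t: 13.45
eef_pos: [616.7, -240.7, 113.7]
ee_rot: [[0.052, -0.013, -0.999], [0.999, 0.005, 0.052], [0.004, -1.0, 0.013]]
contact_force: [-0.1, 0.5, -0.1]
opening: -0.1
```

Call:
{"name": "jog_arm", "arguments": {
  "targets": [
    [[0,0,0,0.004,0],[0,0,0,0.007,0],[0,0,0,0.01,0],[0,0,0,0.013,0],[0,0,0,0.016,0],[0,0,0,0.019,0],[0,0,0,0.022,0],[0,0,0,0.022,0]]
  ]
}}

```text
t: 14.25
eef_pos: [595.8, -240.1, 115.0]
ee_rot: [[0.052, -0.01, -0.999], [0.999, 0.004, 0.052], [0.003, -1.0, 0.01]]
contact_force: [3.6, -1.7, 2.7]
opening: 0.3
```

```bash
python3 -c "
from h import *
s=st();grab('wrist','w9.png')"
```

```text
t 14.25 h [ 120. -104.  115.] F [ 3.6 -1.7  2.7] op 0.3 yaw 90.1
```

View pics/w9.png

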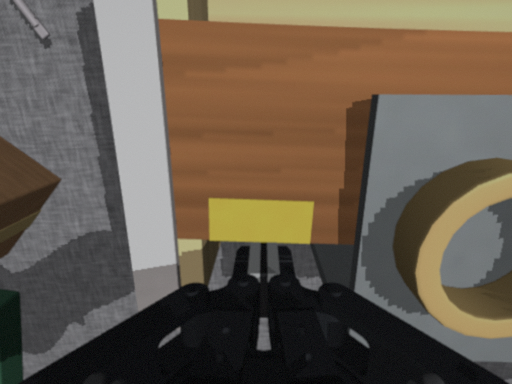

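Call:
{"name": "jog_arm", "arguments": {
  "targets": [
    [[0,0,0,-0.017,0],[0,0,-0.045,-0.017,0],[0,0,-0.075,-0.017,0],[0,0.045,-0.075,-0.017,0],[0,0.095,-0.075,-0.017,0],[0,0.145,-0.075,-0.017,0],[0,0.195,-0.075,-0.017,0],[0,0.21,-0.075,-0.017,0],[0,0.21,-0.045,-0.017,0],[0,0.21,-0.01,-0.017,0],[0,0.21,0,-0.017,0],[0,0.21,0,-0.015,0]]
  ]
}}

```text
t: 15.5
eef_pos: [618.6, -31.8, 113.0]
ee_rot: [[0.053, -0.017, -0.998], [0.999, 0.003, 0.052], [0.003, -1.0, 0.018]]
contact_force: [0.8, 0.4, 0.8]
opening: -0.0
```

Call:
{"name": "jog_arm", "arguments": {
  "targets": [
    [[0,0,0,0.004,0],[0,0,0,0.007,0],[0,0,0,0.01,0],[0,0,0,0.013,0],[0,0,0,0.016,0],[0,0,0,0.019,0],[0,0,0,0.022,0],[0,0,0,0.022,0]]
  ]
}}

```text
t: 16.3
eef_pos: [597.7, -30.4, 114.2]
ee_rot: [[0.052, -0.015, -0.999], [0.999, 0.004, 0.052], [0.003, -1.0, 0.015]]
contact_force: [3.9, 0.3, 3.1]
opening: 0.1
```

```bash
python3 -c "
from h import *
s=st()"
```

```text
t 16.3 h [110.8 105.5 114.2] F [3.9 0.3 3.1] op 0.1 yaw 90.1
```

Call:
{"name": "jog_arm", "arguments": {
  "targets": [
    [[0,0,0,-0.016,0],[0,0,-0.045,-0.016,0],[0,0,-0.075,-0.016,0],[0,-0.045,-0.075,-0.016,0],[0,-0.095,-0.075,-0.016,0],[0,-0.145,-0.075,-0.016,0],[0,-0.195,-0.075,-0.016,0],[0,-0.21,-0.075,-0.016,0],[0,-0.21,-0.045,-0.016,0],[0,-0.21,-0.01,-0.016,0],[0,-0.21,0,-0.016,0],[0,-0.21,0,-0.014,0]]
  ]
}}

```text
t: 17.5
eef_pos: [597.9, -239.2, 110.9]
ee_rot: [[0.051, -0.022, -0.998], [0.999, 0.006, 0.051], [0.005, -1.0, 0.022]]
contact_force: [-0.2, 0.4, 0.6]
opening: 0.0
```

Call:
{"name": "jog_arm", "arguments": {
  "targets": [
    [[0,0,-0.001,0.004,0],[0,0,-0.001,0.007,0],[0,0,-0.001,0.01,0],[0,0,-0.001,0.013,0],[0,0,-0.001,0.016,0],[0,0,-0.001,0.019,0],[0,0,-0.001,0.022,0],[0,0,-0.001,0.024,0],[0,0,-0.001,0.024,0]]
  ]
}}

```text
t: 18.4
eef_pos: [575.2, -238.5, 113.3]
ee_rot: [[0.052, -0.019, -0.998], [0.999, 0.005, 0.051], [0.004, -1.0, 0.019]]
contact_force: [4.8, -0.9, 4.0]
opening: -0.2
```

```bash
python3 -c "
from h import *
s=st()"
```

```text
t 18.4 h [  99.3 -103.5  113.3] F [ 4.8 -0.9  4. ] op -0.2 yaw 90.1
```

Call:
{"name": "jog_arm", "arguments": {
  "targets": [
    [[0,0,0,-0.017,0],[0,0,-0.045,-0.017,0],[0,0,-0.077,-0.017,0],[0,0.045,-0.077,-0.017,0],[0,0.095,-0.077,-0.017,0],[0,0.145,-0.077,-0.017,0],[0,0.195,-0.077,-0.017,0],[0,0.21,-0.077,-0.017,0],[0,0.21,-0.045,-0.017,0],[0,0.21,-0.01,-0.017,0],[0,0.21,-0.002,-0.017,0],[0,0.21,-0.002,-0.015,0]]
  ]
}}

```text
t: 19.6
eef_pos: [597.9, -30.4, 113.8]
ee_rot: [[0.052, -0.026, -0.998], [0.999, 0.005, 0.052], [0.003, -1.0, 0.027]]
contact_force: [-0.1, -0.6, 0.3]
opening: 0.0
```

Call:
{"name": "jog_arm", "arguments": {
  "targets": [
    [[0,0,-0.001,0.004,0],[0,0,-0.001,0.007,0],[0,0,-0.001,0.01,0],[0,0,-0.001,0.013,0],[0,0,-0.001,0.016,0],[0,0,-0.001,0.019,0],[0,0,-0.001,0.022,0],[0,0,-0.001,0.024,0],[0,0,-0.001,0.024,0]]
  ]
}}

```text
t: 20.5
eef_pos: [575.0, -28.9, 116.1]
ee_rot: [[0.052, -0.024, -0.998], [0.999, 0.005, 0.052], [0.004, -1.0, 0.024]]
contact_force: [4.4, 0.8, 3.7]
opening: 0.2
```

```bash
python3 -c "
from h import *
s=st();grab('wrist','w10.png')"
```

```text
t 20.5 h [ 88.  105.9 116.1] F [4.4 0.8 3.7] op 0.2 yaw 90.1
```

View pics/w10.png

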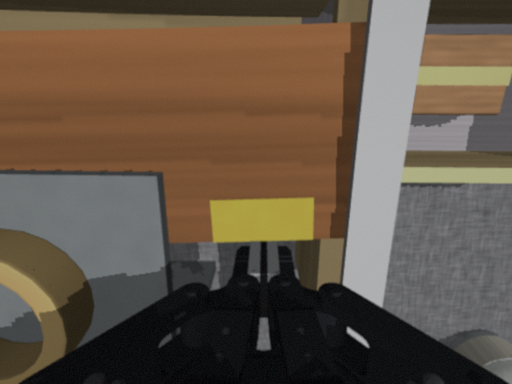

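Working cleanly; the cover moves without jamming. Right end next, to x≈77.

Call:
{"name": "jog_arm", "arguments": {
  "targets": [
    [[0,0,0,-0.016,0],[0,0,-0.045,-0.016,0],[0,0,-0.075,-0.016,0],[0,-0.045,-0.075,-0.016,0],[0,-0.095,-0.075,-0.016,0],[0,-0.145,-0.075,-0.016,0],[0,-0.195,-0.075,-0.016,0],[0,-0.21,-0.075,-0.016,0],[0,-0.21,-0.045,-0.016,0],[0,-0.21,-0.01,-0.016,0],[0,-0.21,0,-0.016,0],[0,-0.21,0,-0.014,0]]
  ]
}}

```text
t: 21.75
eef_pos: [574.8, -237.7, 112.2]
ee_rot: [[0.052, -0.032, -0.998], [0.999, 0.008, 0.051], [0.006, -0.999, 0.033]]
contact_force: [-0.6, -0.5, 0.2]
opening: 0.1
```

Call:
{"name": "jog_arm", "arguments": {
  "targets": [
    [[0,0,-0.001,0.004,0],[0,0,-0.001,0.007,0],[0,0,-0.001,0.01,0],[0,0,-0.001,0.013,0],[0,0,-0.001,0.016,0],[0,0,-0.001,0.019,0],[0,0,-0.001,0.022,0],[0,0,-0.001,0.024,0],[0,0,-0.001,0.024,0]]
  ]
}}

```text
t: 22.65
eef_pos: [551.8, -237.0, 114.7]
ee_rot: [[0.052, -0.03, -0.998], [0.999, 0.007, 0.052], [0.005, -1.0, 0.03]]
contact_force: [3.9, -1.9, 2.9]
opening: -0.1
```

Call:
{"name": "jog_arm", "arguments": {
  "targets": [
    [[0,0,0,-0.017,0],[0,0,-0.045,-0.017,0],[0,0,-0.077,-0.017,0],[0,0.045,-0.077,-0.017,0],[0,0.095,-0.077,-0.017,0],[0,0.145,-0.077,-0.017,0],[0,0.195,-0.077,-0.017,0],[0,0.21,-0.077,-0.017,0],[0,0.21,-0.045,-0.017,0],[0,0.21,-0.01,-0.017,0],[0,0.21,-0.002,-0.017,0],[0,0.21,-0.002,-0.015,0]]
  ]
}}

```text
t: 23.85
eef_pos: [574.8, -28.7, 115.5]
ee_rot: [[0.052, -0.037, -0.998], [0.999, 0.007, 0.052], [0.005, -0.999, 0.037]]
contact_force: [-0.1, -0.3, 0.2]
opening: 0.0
```

```bash
python3 -c "
from h import *
s=st()"
```

```text
t 23.85 h [ 87.8 106.  115.5] F [-0.1 -0.3  0.2] op 0.0 yaw 90.0
```

Call:
{"name": "jog_arm", "arguments": {
  "targets": [
    [[0,0,-0.001,0.004,0],[0,0,-0.001,0.007,0],[0,0,-0.001,0.01,0],[0,0,-0.001,0.013,0],[0,0,-0.001,0.016,0],[0,0,-0.001,0.018,0],[0,0,-0.001,0.02,0],[0,0,-0.001,0.02,0]]
  ]
}}

```text
t: 24.65
eef_pos: [556.3, -27.5, 118.0]
ee_rot: [[0.052, -0.034, -0.998], [0.999, 0.007, 0.052], [0.005, -0.999, 0.034]]
contact_force: [4.7, 1.7, 3.1]
opening: -0.0
```

Call:
{"name": "jog_arm", "arguments": {
  "targets": [
    [[0,0,0,-0.016,0],[0,0,-0.045,-0.016,0],[0,0,-0.077,-0.016,0],[0,-0.045,-0.077,-0.016,0],[0,-0.095,-0.077,-0.016,0],[0,-0.145,-0.077,-0.016,0],[0,-0.195,-0.077,-0.016,0],[0,-0.21,-0.077,-0.016,0],[0,-0.21,-0.045,-0.016,0],[0,-0.21,-0.01,-0.016,0],[0,-0.21,0,-0.016,0],[0,-0.21,0,-0.014,0]]
  ]
}}

```text
t: 25.85
eef_pos: [556.6, -236.4, 114.3]
ee_rot: [[0.051, -0.041, -0.998], [0.999, 0.009, 0.051], [0.007, -0.999, 0.041]]
contact_force: [-0.1, -0.0, -0.7]
opening: -0.0
```

```bash
python3 -c "
from h import *
s=st()"
```

```text
t 25.85 h [  80.7 -102.3  114.3] F [-0.1 -0.  -0.7] op -0.0 yaw 90.1
```

Call:
{"name": "jog_arm", "arguments": {
  "targets": [
    [[0,0,-0.001,0.003,0],[0,0,-0.001,0.006,0],[0,0,-0.001,0.009,0],[0,0,-0.001,0.012,0],[0,0,-0.001,0.015,0],[0,0,-0.001,0.017,0],[0,0,-0.001,0.017,0]]
  ]
}}

```text
t: 26.55
eef_pos: [541.0, -236.0, 116.8]
ee_rot: [[0.052, -0.038, -0.998], [0.999, 0.008, 0.051], [0.006, -0.999, 0.038]]
contact_force: [3.8, -0.5, 1.8]
opening: -0.1
```

```bash
python3 -c "
from h import *
s=st();grab('wrist','w11.png')"
```

```text
t 26.55 h [  65.1 -102.8  116.8] F [ 3.8 -0.5  1.8] op -0.1 yaw 90.1
```

View pics/w11.png

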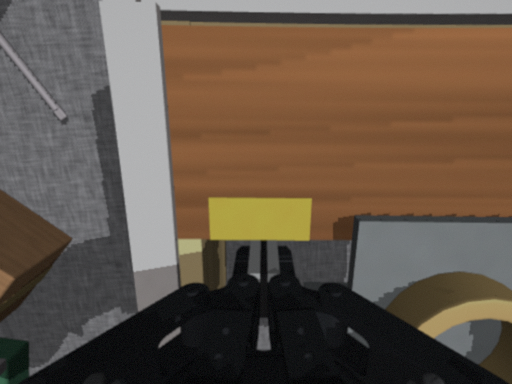

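Call:
{"name": "jog_arm", "arguments": {
  "targets": [
    [[0,0,0,-0.013,0],[0,0,-0.045,-0.013,0],[0,0,-0.076,-0.013,0],[0,0.045,-0.076,-0.013,0],[0,0.095,-0.076,-0.013,0],[0,0.145,-0.076,-0.013,0],[0,0.195,-0.076,-0.013,0],[0,0.207,-0.076,-0.013,0],[0,0.207,-0.045,-0.013,0],[0,0.207,-0.01,-0.013,0],[0,0.207,0,-0.013,0],[0,0.207,0,-0.01,0]]
  ]
}}

```text
t: 27.8
eef_pos: [560.1, -30.2, 115.9]
ee_rot: [[0.052, -0.043, -0.998], [0.999, 0.008, 0.052], [0.006, -0.999, 0.044]]
contact_force: [-0.6, -0.7, 1.2]
opening: 0.2
```

Call:
{"name": "jog_arm", "arguments": {
  "targets": [
    [[0,0,-0.001,0.003,0],[0,0,-0.001,0.006,0],[0,0,-0.001,0.009,0],[0,0,-0.001,0.011,0],[0,0,-0.001,0.013,0],[0,0,-0.001,0.013,0]]
  ]
}}

```text
t: 28.4
eef_pos: [549.7, -29.5, 118.5]
ee_rot: [[0.052, -0.037, -0.998], [0.999, 0.008, 0.052], [0.006, -0.999, 0.038]]
contact_force: [5.5, 0.4, 1.4]
opening: -0.1
```

```bash
python3 -c "
from h import *
s=st();grab('wrist','w12.png')"
```

```text
t 28.4 h [ 62.8 103.9 118.5] F [5.5 0.4 1.4] op -0.1 yaw 90.1
```

View pics/w12.png

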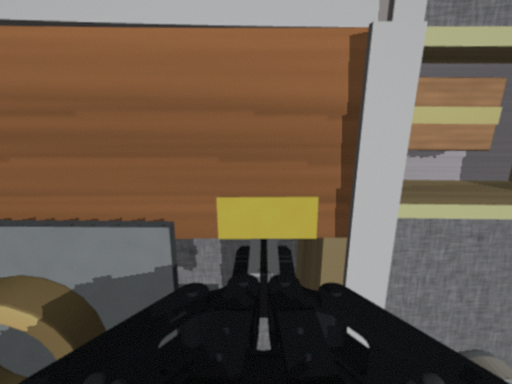

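Call:
{"name": "jog_arm", "arguments": {
  "targets": [
    [[0,0,0.002,0.001,0],[0,0,0.002,0.002,0],[0,0,0.002,0.003,0],[0,0,0.002,0.003,0]]
  ]
}}

```text
t: 28.85
eef_pos: [549.7, -29.5, 117.1]
ee_rot: [[0.052, -0.031, -0.998], [0.999, 0.008, 0.052], [0.006, -0.999, 0.032]]
contact_force: [7.2, 0.4, 0.0]
opening: -0.1
```

Call:
{"name": "jog_arm", "arguments": {
  "targets": [
    [[0,0,0,-0.013,0],[0,0,-0.045,-0.013,0],[0,0,-0.076,-0.013,0],[0,-0.045,-0.076,-0.013,0],[0,-0.095,-0.076,-0.013,0],[0,-0.145,-0.076,-0.013,0],[0,-0.195,-0.076,-0.013,0],[0,-0.21,-0.076,-0.013,0],[0,-0.21,-0.045,-0.013,0],[0,-0.21,-0.01,-0.013,0],[0,-0.21,0,-0.013,0],[0,-0.21,0,-0.01,0]]
  ]
}}

```text
t: 30.05
eef_pos: [546.2, -237.9, 113.3]
ee_rot: [[0.051, -0.038, -0.998], [0.999, 0.011, 0.051], [0.009, -0.999, 0.039]]
contact_force: [-0.4, -0.5, 0.4]
opening: 0.3
```

```bash
python3 -c "
from h import *
s=st()"
```

```text
t 30.05 h [  70.3 -104.4  113.3] F [-0.4 -0.5  0.4] op 0.3 yaw 90.1
```

Call:
{"name": "jog_arm", "arguments": {
  "targets": [
    [[0,0,-0.001,0.003,0],[0,0,-0.001,0.005,0],[0,0,-0.001,0.007,0],[0,0,-0.001,0.009,0],[0,0,-0.001,0.01,0],[0,0,-0.001,0.01,0]]
  ]
}}

```text
t: 30.65
eef_pos: [538.2, -237.9, 115.8]
ee_rot: [[0.051, -0.034, -0.998], [0.999, 0.01, 0.051], [0.008, -0.999, 0.034]]
contact_force: [3.1, 0.2, 2.2]
opening: -0.0
```

```bash
python3 -c "
from h import *
s=st();grab('wrist','w13.png')"
```

```text
t 30.65 h [  62.4 -104.8  115.8] F [3.1 0.2 2.2] op -0.0 yaw 90.1
```

View pics/w13.png

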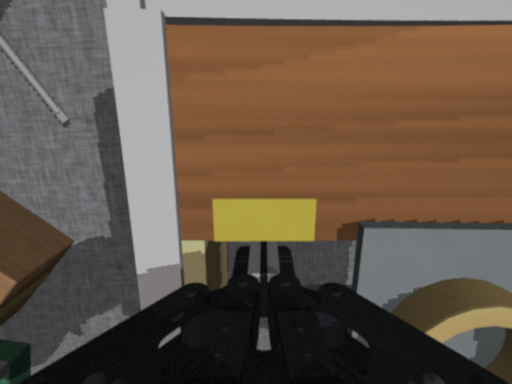

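Call:
{"name": "jog_arm", "arguments": {
  "targets": [
    [[0,0,0.001,0.002,0],[0,0,0.001,0.003,0],[0,0,0.001,0.004,0],[0,0,0.001,0.005,0],[0,0,0.001,0.005,0]]
  ]
}}

```text
t: 31.2
eef_pos: [535.6, -238.2, 115.6]
ee_rot: [[0.051, -0.029, -0.998], [0.999, 0.008, 0.05], [0.007, -1.0, 0.03]]
contact_force: [6.3, 0.3, 3.1]
opening: 0.0
```

```bash
python3 -c "
from h import *
s=st();grab('wrist','w14.png')"
```

```text
t 31.2 h [  59.8 -105.3  115.6] F [6.3 0.3 3.1] op 0.0 yaw 90.1
```

View pics/w14.png

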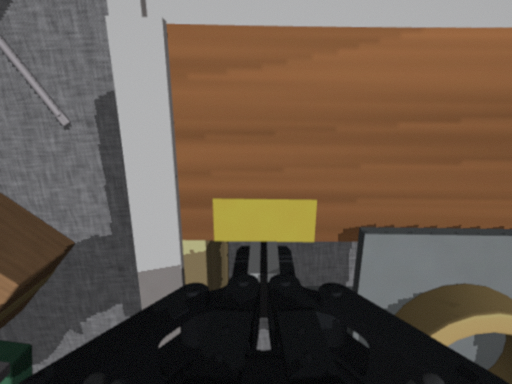

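Call:
{"name": "jog_arm", "arguments": {
  "targets": [
    [[0,0,0,-0.016,0],[0,0,-0.045,-0.016,0],[0,0,-0.076,-0.016,0],[0,0.045,-0.076,-0.016,0],[0,0.095,-0.076,-0.016,0],[0,0.145,-0.076,-0.016,0],[0,0.195,-0.076,-0.016,0],[0,0.21,-0.076,-0.016,0],[0,0.21,-0.045,-0.016,0],[0,0.21,-0.01,-0.016,0],[0,0.21,0,-0.016,0],[0,0.21,0,-0.013,0]]
  ]
}}

```text
t: 32.45
eef_pos: [556.2, -30.1, 114.6]
ee_rot: [[0.052, -0.036, -0.998], [0.999, 0.007, 0.051], [0.005, -0.999, 0.037]]
contact_force: [0.6, 0.6, 0.1]
opening: 0.1
```

Call:
{"name": "jog_arm", "arguments": {
  "targets": [
    [[0,0,-0.001,0.003,0],[0,0,-0.001,0.005,0],[0,0,-0.001,0.007,0],[0,0,-0.001,0.009,0],[0,0,-0.001,0.011,0],[0,0,-0.001,0.013,0],[0,0,-0.001,0.013,0]]
  ]
}}

```text
t: 33.15
eef_pos: [549.1, -29.9, 117.6]
ee_rot: [[0.052, -0.024, -0.998], [0.999, 0.007, 0.052], [0.006, -1.0, 0.024]]
contact_force: [6.8, -1.3, -3.4]
opening: -0.1
```

```bash
python3 -c "
from h import *
s=st();grab('wrist','w15.png')"
```

```text
t 33.15 h [ 62.2 103.4 117.6] F [ 6.8 -1.3 -3.4] op -0.1 yaw 90.1
```

View pics/w15.png

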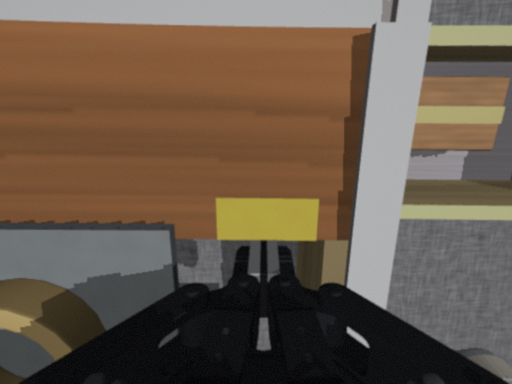

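Call:
{"name": "jog_arm", "arguments": {
  "targets": [
    [[0,0,0,-0.015,0],[0,0,-0.05,-0.015,0],[0,0,-0.1,-0.015,0],[0,-0.03,-0.14,-0.015,0],[0,-0.07,-0.18,-0.015,0],[0,-0.1,-0.2,-0.015,0],[0,-0.1,-0.22,-0.015,0],[0,-0.1,-0.22,-0.015,0]]
  ]
}}

```text
t: 34.0
eef_pos: [565.2, -133.8, 339.9]
ee_rot: [[0.055, -0.019, -0.998], [0.998, 0.006, 0.055], [0.005, -1.0, 0.019]]
contact_force: [-0.3, 0.3, 1.0]
opening: -0.1
```

```bash
python3 -c "
from h import *
s=st();grab('wrist','w16.png');c=grab('side')['color'][130:265,215:315];cv2.imwrite('pics/s16.png',cv2.resize(c,None,fx=4,fy=4))"
```

```text
t 34.0 h [ 83.8   0.5 339.9] F [-0.3  0.3  1. ] op -0.1 yaw 89.9
```

View pics/w16.png

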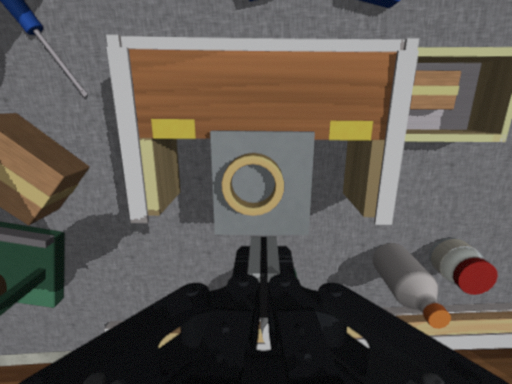

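View pics/s16.png

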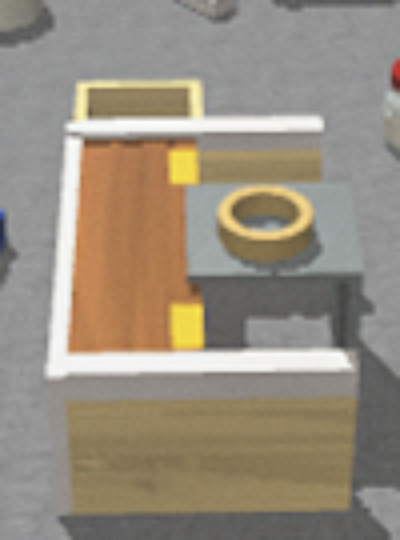

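```bash
python3 -c "
from h import *
im=cv2.imread('pics/w16.png');a=im[34:66,105:265];b=im[34:66,260:420]
cv2.imwrite('pics/z16.png',np.vstack([cv2.resize(a,None,fx=5,fy=5,interpolation=0),cv2.resize(b,None,fx=5,fy=5,interpolation=0)]))
I=get_image('wrist')
for y in (-130,-90,-50,0,50,90,130):
    print(y,[np.round(proj(I,h2w((-46,y,125))),1)],[I['color'][r,int(proj(I,h2w((-46,y,125)))[0])].tolist() for r in range(46,58)])
"
```

```text
-130 [array([140.2,  51.8])] [[180, 180, 178], [179, 178, 177], [181, 180, 180], [176, 176, 175], [153, 157, 164], [104, 119, 144], [65, 94, 136], [59, 92, 136], [60, 92, 136], [59, 91, 135], [58, 90, 134], [59, 91, 135]]
-90 [array([177.3,  52.2])] [[181, 180, 179], [179, 178, 177], [181, 179, 179], [181, 179, 178], [176, 175, 176], [152, 159, 166], [105, 121, 148], [66, 96, 137], [58, 91, 134], [58, 92, 134], [60, 91, 134], [57, 88, 131]]
-50 [array([214.2,  52.5])] [[180, 179, 178], [180, 179, 178], [181, 179, 180], [180, 179, 179], [179, 177, 176], [178, 178, 178], [153, 157, 166], [88, 108, 140], [58, 92, 137], [60, 95, 141], [62, 97, 142], [62, 97, 142]]
0 [array([260.1,  52.7])] [[179, 178, 177], [181, 180, 179], [180, 180, 179], [181, 179, 179], [180, 179, 179], [181, 179, 179], [171, 172, 176], [139, 149, 166], [86, 113, 154], [65, 102, 151], [66, 103, 153], [65, 102, 149]]
50 [array([305.9,  52.9])] [[182, 181, 180], [181, 180, 179], [179, 178, 177], [180, 180, 179], [180, 180, 180], [182, 180, 180], [180, 179, 179], [163, 167, 173], [120, 137, 162], [76, 110, 153], [65, 103, 152], [66, 102, 150]]
90 [array([342.5,  52.8])] [[181, 180, 180], [180, 178, 178], [180, 180, 179], [181, 180, 179], [180, 179, 178], [181, 180, 178], [182, 180, 179], [177, 178, 178], [146, 151, 165], [88, 113, 151], [63, 99, 147], [64, 100, 148]]
130 [array([379.3,  52.7])] [[180, 179, 178], [181, 180, 180], [179, 178, 178], [180, 178, 178], [180, 179, 178], [180, 179, 178], [181, 181, 179], [176, 176, 177], [148, 155, 169], [100, 121, 154], [67, 101, 146], [62, 98, 144]]
```

View pics/z16.png

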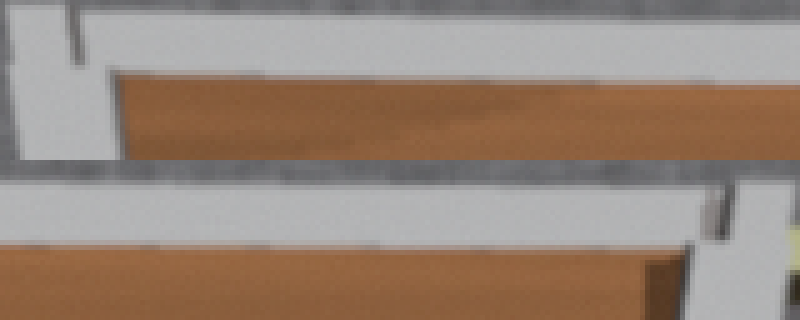

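```bash
python3 -c "
from h import *
manip.close_job();print(manip.sense()['t'])"
```

```text
the job is handed in; nothing more can be done
the job is handed in; nothing more can be done
```

The parcel is in the bin and the trough is closed; I handed the job in just after 34 s.

- **Parcel:** I pushed the brown cardboard parcel (the blue and yellow boxes were the look-alikes) along the trough with shut fingers until it went out through the flap. It lies flat in the bin, its top at about 38 mm, centred near [h] (-6, 243). The flap was hanging shut in the side view right afterwards. With the cover on I could no longer see the flap, so I did not check it again.
- **Cover:** I worked it home with alternating short pushes at the right and left ends. Each switch of ends went over the bridge clear of the tape roll. It never jammed, and push forces read after each push were about 8 N or less.
- **Last check:** The enlarged wrist picture shows no gap along the white front board at either end.
- **Disagreement:** At the final stops the tool stood at x 59.8 mm on the right and 62.2 mm on the left. I put this down to an error of about half a degree in my hatch yaw estimate, because the edge of the front board shows the same tilt.
- **Bystanders:** The tape roll, carton, bottle and jar looked undisturbed in the last wrist and side pictures. The spray can was not in those views. The arm ended well clear, at about 340 mm height, touching nothing.

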